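# Load the label dispenser from the roll rack

## Robot

A 6-joint arm with a two-finger parallel gripper is mounted at the origin on the work surface. World frame = base frame: x ahead of the robot, y to its left, z up, the work surface at z = 0. Lengths are in m, angles in degrees, forces in N, time in s.
With the tool pointing down it reaches from about 0.4 to 0.825 m from the base axis. Payload 7 kg.
Tool frame: the origin (TCP) lies on the centre line of the jaws, within the pads' length; the fingertips stand 19 mm ahead of it and the grasp point (between the pads) is the TCP (r.tips_ahead is the distance from the TCP to the fingertips, in m); z points along the fingers, y is the line along which they close (so a half turn about z gives the same grasp; the last joint's range is limited). The gripper opens to 88 mm and grips with 3 to 60 N. Pads are 19 mm wide; open, the fingers measure 130 mm over their backs; the gripper's body (78 mm by 193 mm) begins 47 mm behind the grasp point.
Start: joints at [-52.305, 20.546, 0.682, 0, -70.136, -16.507], TCP at [0.244, -0.629, 0.224] pointing down, gripper open.
Joint ranges: [-176.03, 176.03], [-82.01, 121.73], [-58.28, 71.71], [-173.87, 95.51], [-174.79, -0.11], [-173.66, 173.66]. Speed limits (degrees/s): [136.94, 136.94, 172.46, 180, 180, 180].

## Interface

Orientations are given as [roll, pitch, yaw] about the fixed x, y, z axes, in that order (R = Rz(yaw) Ry(pitch) Rx(roll)).
In Python, from plant import r, viewer, close_job gives the robot as it stands. The module is installed in compiled form; this text tells all that it offers.
- The arm moves only by the tool arm_command, never from a script. Its arguments are lists of equal length, an entry for each row: "travel": the shift along the world's x, y, z scaled (see below), a list of three; "delta_rot": the turn, a rotation vector about the world's x, y, z scaled (see below), a list of three. In form: {"travel": [[dx, dy, dz], ...], "delta_rot": [[rx, ry, rz], ...]}. A call has 1 to 20 rows; each row is the pose to reach, as a shift and turn from the pose commanded when the call began; what a row does not reach only later rows make up. The controller multiplies each number of a shift by 0.5 m and each number of a turn by 90 degrees. A row lasts 1/8 s, in which the tool goes at most 62.5 mm and 10.7 degrees, less where a joint would pass 70% of its speed; a pose out of reach is approached as far as the arm can. A call with a number of a shift or a turn outside -1 to 1 is refused whole. A call with a gripper value outside its range is refused whole. "grip" is the opening, from 0 (shut) to 1 (fully open), set as the call begins (left out, the last holds). The fingers move at their own pace and stop on an object; "newtons" is the grip in N (left out, the last holds). Time passes only in rows, so rows that repeat a pose let the fingers close. It gives the time, the measured TCP pose, the force, the opening and the grip force at its end, in the units of the state.
- r.get_state(): the state, without advancing time (a new reading comes with each control period).
- viewer.capture(name): name is "scene" or "top" or "wrist"; returns a dict with "img" (400x640x3 uint8, red, green, blue), "camera_matrix" (3x3 intrinsics, pixels), "distortion" ([k1, k2, p1, p2, k3] as OpenCV has them; the pictures are not rectified), "R" (3x3) and "t" (3): a world point X has camera coordinates R X + t; the wrist camera has in their place "mount" (4x4, takes a point from camera to tool coordinates, whose origin is the TCP and whose axes are the flange's). Camera axes: x right, y down, z forward; pixel columns grow to the right and rows downward; lengths in m; the calibration is good to about 2 mm. A picture is of the moment at which its call begins: read the wrist's pose just before it. There is no depth.
- close_job(): hands the job in; it is judged then, once.
The state is a dict: "time_s": time; "joints": joint angles; "qd": joint speeds; "joint_torque": joint torques, N m; "tcp_pos": TCP position; "eef_rot": TCP orientation; "contact_force": force on the tool from outside, world axes, zero at the start; "moment": the same for the moment, N m; "gripper_width": finger opening in m; "gripper_force": force on a finger pad.
Only numpy, scipy, OpenCV 4.12 (cv2) and the standard library are available. Lean on these libraries where they do the work, as an engineer would, in place of code of your own. Each camera call takes 0.05 s, during which the arm holds its last target. There are 200 camera calls.

## Task

Load the label dispenser and clear the roll rack. Take the steel collar off the dispenser's thick upright hub and set it aside, then slide every label roll up off the rack's thin posts: those whose core fits over the hub go down onto the hub, one on top of the other, and those whose core is too small go in the tray, lying flat side by side on its floor. When all the fitting rolls are on the hub, slide the collar back down the hub so that it rests on the rolls, and leave the other things on the table where they are.

Things in the scene. Friction and masses are not known exactly. Their poses are not given: they have to be found in the camera images.
- rack: fixed wooden base 90 x 450 x 8 mm with a row of five upright steel posts along its y axis at y = -190, -95, 0, 95 and 190 mm. Each post is 16 mm thick, stands on a flange (48 mm across) whose top is 14 mm above the table, and its tip is 66 mm above the table. Origin: centre of the underside.
- post1 (a point): centre of post 1 of the rack, at the top of its flange, 14 mm above the table
- post2 (a point): centre of post 2 of the rack, at the top of its flange, 14 mm above the table
- post3 (a point): centre of post 3 of the rack, at the top of its flange, 14 mm above the table
- post4 (a point): centre of post 4 of the rack, at the top of its flange, 14 mm above the table
- post5 (a point): centre of post 5 of the rack, at the top of its flange, 14 mm above the table
- dispenser: fixed label dispenser: black foot 92 mm across and 8 mm high, on it a black flange 50 mm across whose top is 14 mm above the table, and from there the upright aluminium hub, 35 mm thick, with a chamfered tip 70 mm above the table. Origin: centre of the underside, z up the hub.
- hub_foot (a point): on the hub's axis at the top of the dispenser's flange (14 mm above the table): the first ring on the hub rests here. The axes are the dispenser's
- tray: fixed open white tray, 150 (x) x 260 (y) x 30 mm high, walls and floor 4 mm thick. Origin: centre of the underside.
- mat: fixed round cork mat, 72 mm across and 3 mm thick, a handy place to put the collar down meanwhile. Origin: centre of the underside.
- wide1: label roll: a paper ring wound on a cardboard core, 56 mm outside, 22 mm high, about 70 g, lying flat at the start round one of the rack's posts, standing on the flange; may be absent (None). Origin at the centre of the ring, z along its axis. Looks the same from outside as the others. Core bore 40 mm: fits over the hub.
- wide2: label roll: a paper ring wound on a cardboard core, 56 mm outside, 22 mm high, about 70 g, lying flat at the start round one of the rack's posts, standing on the flange; may be absent (None). Origin at the centre of the ring, z along its axis. Looks the same from outside as the others. Core bore 40 mm: fits over the hub.
- narrow1: label roll: a paper ring wound on a cardboard core, 56 mm outside, 22 mm high, about 70 g, lying flat at the start round one of the rack's posts, standing on the flange; may be absent (None). Origin at the centre of the ring, z along its axis. Looks the same from outside as the others. Core bore 24 mm: too small for the hub.
- narrow2: label roll: a paper ring wound on a cardboard core, 56 mm outside, 22 mm high, about 70 g, lying flat at the start round one of the rack's posts, standing on the flange; may be absent (None). Origin at the centre of the ring, z along its axis. Looks the same from outside as the others. Core bore 24 mm: too small for the hub.
- narrow3: label roll: a paper ring wound on a cardboard core, 56 mm outside, 22 mm high, about 70 g, lying flat at the start round one of the rack's posts, standing on the flange; may be absent (None). Origin at the centre of the ring, z along its axis. Looks the same from outside as the others. Core bore 24 mm: too small for the hub.
- collar: steel retaining collar: a plain ring, 56 mm outside, 40 mm bore, 16 mm high, 100 g; at the start round the hub, resting on the dispenser's flange. Origin at the centre of the ring, z along its axis.
- sprinkles: bystander, to be left alone: small jar of sprinkles, 40 mm across, 70 mm high, in front of the rack. Origin under its centre.
- jar: bystander, to be left alone: jar 64 mm across, 100 mm high. Origin under its centre.
- mug: bystander, to be left alone: white mug 76 mm across, 90 mm high. Origin under its centre.
- cutter: bystander, to be left alone: steel biscuit cutter ring, 50 mm across, 25 mm high, in front of the rack. Origin under its centre.

How it is judged:
By the outcome, as a careful person would: the job done as asked, in the order asked, and still so for the second after the job is handed in, with the robot touching nothing.
Of wide1, wide2 only 1 to 2 are there at a start; the rules pass over those that are not, and their reading is None.
Of narrow1, narrow2, narrow3 only 2 to 3 are there at a start; the rules pass over those that are not, and their reading is None.
At some moment in a run one of collar may be knocked a few centimetres aside while the robot is not near it.
Once in a run the grip may slacken for a moment while it holds something.
It also fails if it takes over 210 s, if anything falls off the work surface, if the arm or the gripper's body presses on something with over 40 N, if the wrist force passes 120 N, or if a joint passes its speed limit or range.

## Working session

There is one attempt and no reset: what is moved stays moved. The work goes in short steps, Python scripts to look and compute and a tool call to move; the robot and the scene stay as the last step left them, time stands still between calls to the robot, and variables do not carry over. Pictures are saved under pics/ and viewed, at most 14 in all, crops included, and the job is handed in when it is done.

Besides the shell and the picture viewer there is one more tool, called after "Emit:" in YAML: its name, and indented under it one key for each argument. arm_command: Moves the arm, as the interface text tells. Shifts and turns lie within -1 to 1; 1 stands for 0.5 m of shift or 90 degrees of turn. Its arguments: {"type":"object","properties":{"travel":{"type":"array"},"delta_rot":{"type":"array"},"grip":{"type":"number"},"newtons":{"type":"number"}},"required":["travel","delta_rot"]}

```bash
mkdir -p pics
cat > h.py <<'E'
import numpy as np, cv2
from plant import r, viewer, close_job
from scipy.spatial.transform import Rotation as Ro
def cap(n):
    s=r.get_state(); c=viewer.capture(n)
    if 'mount' in c:
        M=np.array(c['mount']); T=np.eye(4); T[:3,:3]=Ro.from_euler('xyz',s['eef_rot'],degrees=True).as_matrix(); T[:3,3]=s['tcp_pos']
        W=np.linalg.inv(T@M); c['R'],c['t']=W[:3,:3],W[:3,3]
    c['R']=np.array(c['R']);c['t']=np.array(c['t']).ravel();c['K']=np.array(c['camera_matrix'],float);c['d']=np.array(c['distortion'],float)
    return c
def save(c,f): cv2.imwrite('pics/'+f,cv2.cvtColor(c['img'],cv2.COLOR_RGB2BGR))
def p2w(c,uv,z):
    u=cv2.undistortPoints(np.array(uv,float).reshape(-1,1,2),c['K'],c['d']).reshape(-1,2)
    d=np.c_[u,np.ones(len(u))]@c['R']; o=-c['R'].T@c['t']
    return o+d*((z-o[2])/d[:,2])[:,None]
def w2p(c,X): return cv2.projectPoints(np.array(X,float).reshape(-1,1,3),cv2.Rodrigues(c['R'])[0],c['t'],c['K'],c['d'])[0].reshape(-1,2)
E
python3 - <<'E'
from h import *
print(r.get_state())
for n in('scene','top'):
    c=cap(n); save(c,n+'0.png'); print(n,c['K'].tolist(),(-c['R'].T@c['t']).round(3))
E
```

```text
{'time_s': 0.0, 'joints': array([-5.23052247e+01,  2.05913677e+01,  6.34634275e-01, -1.99498824e-02,
       -7.01352307e+01, -1.65072319e+01]), 'qd': array([-0.09521483,  0.02545733, -0.04228451, -0.06397893, -0.03141211,
       -0.04515466]), 'joint_torque': array([-2.92844870e-04, -5.82713199e+01,  2.93042207e+01,  6.99670494e+00,
        6.88069253e-03, -2.07242474e-04]), 'tcp_pos': array([ 0.24376554, -0.62892942,  0.22303052]), 'eef_rot': array([ 1.79906497e+02, -8.15162349e-03, -1.58819244e+02]), 'contact_force': array([ 0.00211965, -1.12944714, -0.59207956]), 'moment': array([-0.01923231,  0.00499007,  0.04128572]), 'gripper_force': 0.0, 'gripper_width': 0.08742789882366163}
scene [[416.9793887157881, 0.0, 323.24293374949], [0.0, 416.9793887157881, 201.23247844993992], [0.0, 0.0, 1.0]] [1.339 0.151 0.794]
top [[361.2533020995925, 0.0, 319.14106766895424], [0.0, 361.2533020995925, 203.4993635767399], [0.0, 0.0, 1.0]] [0.44  0.01  0.865]
```

View pics/top0.png

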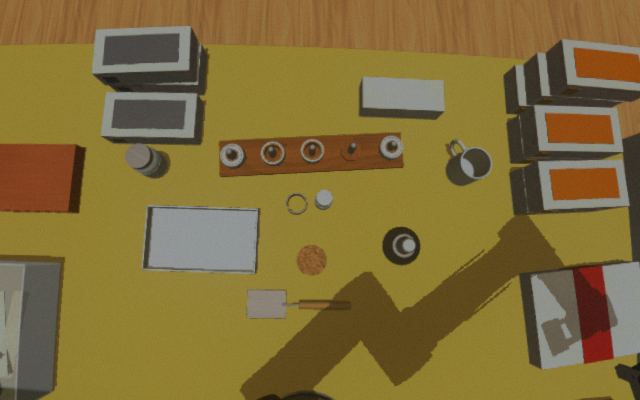

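View pics/scene0.png

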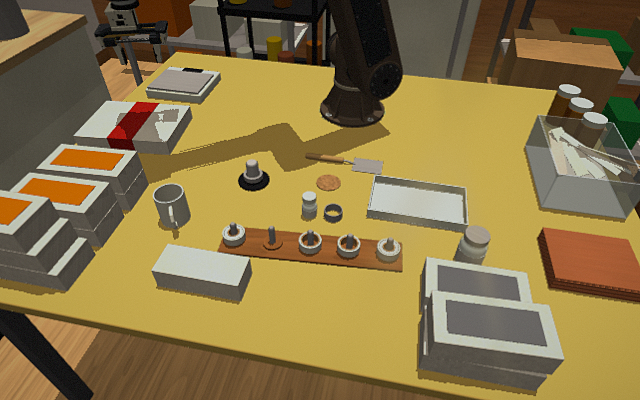

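The top view shows four rolls on the rack at (231,155), (272,153), (312,151) and (391,147). There is an empty post at (351,152), the hub at (405,245), the mat at (311,260) and the tray at (202,240). Next I zoom in to see the bores and compute positions.

Run:
```python
from h import *
c=cap('top'); im=cv2.cvtColor(c['img'],cv2.COLOR_RGB2BGR)
a=cv2.resize(im[125:185,210:410],(800,240),interpolation=cv2.INTER_CUBIC)
b=cv2.resize(im[185:285,270:430],(800,500),interpolation=cv2.INTER_CUBIC)[:360]
cv2.imwrite('pics/z.png',np.vstack([a,b]))
f=lambda uv,z:p2w(c,uv,z).round(4).tolist()
print('rack corners',f([(218,139),(402,133),(404,170),(220,176)],.008))
print('tray',f([(147,206),(258,208),(257,273),(144,271)],.03))
print('mat',f([(311.5,260)],.003),'foot',f([(402,245)],.008))
hsv=cv2.cvtColor(im,cv2.COLOR_BGR2HSV)
print('sprk,cutter',f([(324,199)],.07),f([(297,204)],.025),'mug',f([(476,164)],.09),'jar',f([(146,156)],.1))
```

```text
rack corners [[0.7085, 0.2272, 0.008], [0.738, -0.2272, 0.008], [0.6434, -0.2305, 0.008], [0.6164, 0.2168, 0.008]]
tray [[0.5371, 0.378, 0.03], [0.5385, 0.1195, 0.03], [0.3899, 0.1161, 0.03], [0.388, 0.3739, 0.03]]
mat [[0.4209, -0.0076, 0.003]] foot [[0.4598, -0.2232, 0.008]]
sprk,cutter [[0.5573, -0.0313, 0.07]] [[0.5506, 0.0295, 0.025]] mug [[0.6433, -0.3751, 0.09]] jar [[0.6382, 0.3587, 0.1]]
```

View pics/z.png

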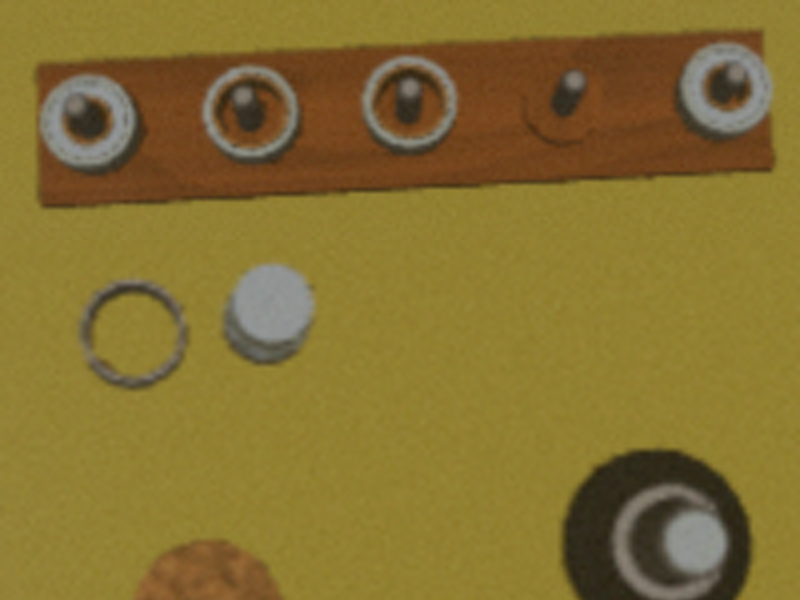

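The bores show clearly. The rolls on the two end posts have narrow bores, and the rolls on the two middle-left posts have wide ones. The fourth post is empty. Next are the precise centres.

Run:
```python
from h import *
c=cap('top')
q=np.array([(90,122),(251,113),(410,104),(726,90)])/4+(210,125)-.4
print('rolls',p2w(c,q,.036).round(4).tolist())
q=np.array([(668,301),(655,300),(208,360),(696,303)])/5+(270,185)-.4
for n,a,z in zip(('collar','foot','mat','hubtip'),q,(.03,.008,.003,.07)): print(n,p2w(c,[a],z).round(4))
print('rack tips',p2w(c,np.array([(75,105),(245,97),(409,89),(573,80),(736,74)])/4+(210,125)-.4,.064).round(4).tolist())
print('spat',p2w(c,[(247,303),(350,306)],.0).round(3).tolist())
s=cap('scene')
q=p2w(s,[(253,163.5)],.07);print('scene hubtip',q, 'from top proj', w2p(s,[[.4598,-.2232,.07]]))
w=cap('wrist');save(w,'w0.png');print((-w['R'].T@w['t']),w['R'][2],w['K'])
```

```text
rolls [[0.6614, 0.1846, 0.036], [0.6693, 0.0904, 0.036], [0.6774, -0.003, 0.036], [0.692, -0.1922, 0.036]]
collar [[ 0.4598 -0.2201  0.03  ]]
foot [[ 0.4607 -0.2198  0.008 ]]
mat [[ 0.4289 -0.0067  0.003 ]]
hubtip [[ 0.4582 -0.2217  0.07  ]]
rack tips [[0.6637, 0.1878, 0.064], [0.6708, 0.0915, 0.064], [0.6782, -0.0018, 0.064], [0.6865, -0.0961, 0.064], [0.6933, -0.1914, 0.064]]
spat [[0.318, 0.141, 0.0], [0.315, -0.1, 0.0]]
scene hubtip [[ 0.46834821 -0.21439985  0.07      ]] from top proj [[250.97280087 161.2613453 ]]
[ 0.16603772 -0.66004646  0.38401707] [ 0.28995997  0.1134503  -0.95029061] [[323.00871071   0.         320.71258231]
 [  0.         323.00871071 204.94849099]
 [  0.           0.           1.        ]]
```

Emit:
arm_command:
  travel:
    - [0.05, 0.1, 0]
    - [0.15, 0.28, 0]
    - [0.25, 0.46, 0]
    - [0.35, 0.64, -0.03]
    - [0.41, 0.77, -0.04]
    - [0.43, 0.816, -0.05]
    - [0.43, 0.816, -0.05]
    - [0.43, 0.816, -0.05]
  delta_rot:
    - [0, 0, 0]
    - [0, 0, 0]
    - [0, 0, 0]
    - [0, 0, 0]
    - [0, 0, 0]
    - [0, 0, 0]
    - [0, 0, 0]
    - [0, 0, 0]
  grip: 1
  newtons: 25

```text
time_s: 1.3
tcp_pos: [0.4599, -0.2188, 0.199]
eef_rot: [-180.0, 0.0, -158.7]
contact_force: [0.3, 0.4, -0.0]
gripper_width: 0.0874
gripper_force: 0.0
```

```bash
cat >> h.py <<'E'
def zoom(c,X,h,f,marks=()):
    u,v=w2p(c,[X])[0].astype(int); u=np.clip(u,h,640-h);v=np.clip(v,h,400-h)
    im=cv2.cvtColor(c['img'],cv2.COLOR_RGB2BGR)[v-h:v+h,u-h:u+h]; k=600//(2*h)
    cv2.imwrite('pics/'+f,cv2.resize(im,None,fx=k,fy=k,interpolation=cv2.INTER_CUBIC)); print(f,'origin',u-h,v-h,'scale',k)
E
python3 - <<'E'
from h import *
s=r.get_state();print(s['tcp_pos'],s['eef_rot'],s['time_s'])
c=cap('wrist');save(c,'w1.png');print(w2p(c,[[.459,-.221,.07],[.459,-.221,.03]]))
E
```

```text
[ 0.45987466 -0.21884769  0.19900081] [-1.79994912e+02  3.14005858e-02 -1.58683365e+02] 1.3
[[319.36557736 191.83897049]
 [319.48478137 181.40575569]]
```

View pics/w1.png

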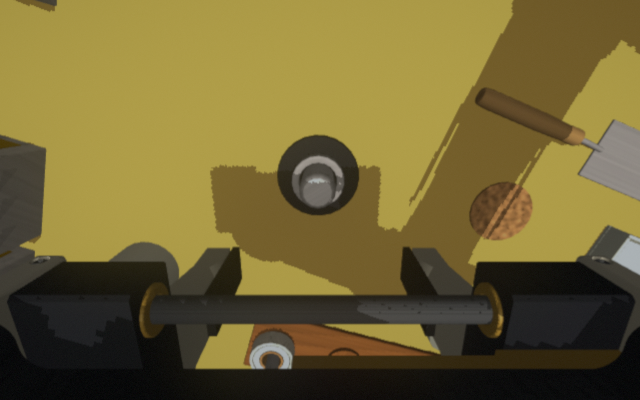

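The wrist view shows the hub tip at (318.5,189), the foot centre at (318.5,175) and the collar around (318,181).

Run:
```python
from h import *
c=cap('wrist'); g=c['img'].max(2).astype(int)
m=(g<50).astype(np.uint8); m=m[130:222,260:370]
n,l,s,_=cv2.connectedComponentsWithStats(m);k=1+np.argmax(s[1:,4]);cs=cv2.findContours((l==k).astype(np.uint8),0,1)[0]
p=max(cs,key=len); e=cv2.fitEllipse(cv2.convexHull(p)); print(s[k],e); uv=np.array(e[0])+(260,130)
q=cv2.convexHull(p).reshape(-1,2)+(260,130)
W=p2w(c,q,.008);print('foot',p2w(c,[uv],.008), cv2.minEnclosingCircle(W[:,:2].astype(np.float32)))
print('tip',p2w(c,[(318.5,187.5)],.07)); zoom(c,[.459,-.221,.04],50,'z1.png')
```

```text
[  17   35   80   48 1171] ((57.53823471069336, 52.03285217285156), (59.754974365234375, 78.79509735107422), 86.26454162597656)
foot [[ 0.46654387 -0.21934275  0.008     ]] ((0.46023571491241455, -0.22254988551139832), 0.044371992349624634)
tip [[ 0.45631487 -0.2217834   0.07      ]]
z1.png origin 268 132 scale 6
```

View pics/z1.png

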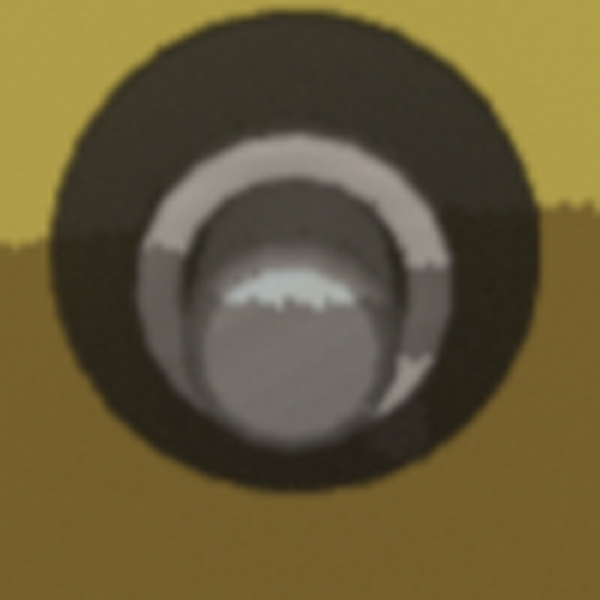

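The zoom puts the foot centre at (295.5,251) and the hub's flat tip centre at about (291,350).

Run:
```python
from h import *
c=cap('wrist'); f=lambda a:np.array([a])/6+(268,132)-.42
print('foot',p2w(c,f((295.5,251)),.008),'tip',p2w(c,f((291,350)),.07),'collar',p2w(c,f((294,278)),.03))
print('tipL',p2w(c,f((203,350)),.07),p2w(c,f((380,350)),.07)); print(r.get_state()['tcp_pos'])
```

```text
foot [[ 0.45688639 -0.22513426  0.008     ]] tip [[ 0.45855638 -0.22454757  0.07      ]] collar [[ 0.45678291 -0.22520916  0.03      ]]
tipL [[ 0.4634946  -0.23723745  0.07      ]] [[ 0.45356159 -0.21171216  0.07      ]]
[ 0.45953294 -0.22003779  0.19896356]
```

Emit:
arm_command:
  travel:
    - [-0.002, -0.004, -0.08]
    - [-0.002, -0.004, -0.16]
    - [-0.002, -0.004, -0.24]
    - [-0.002, -0.004, -0.3]
    - [-0.002, -0.004, -0.334]
    - [-0.002, -0.004, -0.334]
    - [-0.002, -0.004, -0.334]
  delta_rot:
    - [0, 0, 0]
    - [0, 0, 0]
    - [0, 0, 0]
    - [0, 0, 0]
    - [0, 0, 0]
    - [0, 0, 0]
    - [0, 0, 0]

```text
time_s: 2.33
tcp_pos: [0.4583, -0.224, 0.0327]
eef_rot: [-180.0, 0.0, -158.8]
contact_force: [1.2, -0.5, 0.2]
gripper_width: 0.0879
gripper_force: 0.0
```

Emit:
arm_command:
  travel:
    - [0, 0, 0]
    - [0, 0, 0]
    - [0, 0, 0]
    - [0, 0, 0]
    - [0, 0, 0]
    - [0, 0, 0]
  delta_rot:
    - [0, 0, 0]
    - [0, 0, 0]
    - [0, 0, 0]
    - [0, 0, 0]
    - [0, 0, 0]
    - [0, 0, 0]
  grip: 0
  newtons: 30

```text
time_s: 3.08
tcp_pos: [0.4579, -0.2233, 0.0319]
eef_rot: [180.0, -0.0, -158.8]
contact_force: [-0.9, 0.6, 0.5]
gripper_width: 0.0346
gripper_force: 30.0
```

The opening is 34.6 mm, which is the hub rather than the 56 mm collar. I need to look before moving.

Run:
```python
from h import *
c=cap('wrist');d=cap('scene')
a=cv2.cvtColor(c['img'],cv2.COLOR_RGB2BGR)[60:360,200:460]
s=d['img'][130:205,200:300];s=cv2.resize(cv2.cvtColor(s,cv2.COLOR_RGB2BGR),(400,300),interpolation=cv2.INTER_CUBIC)
cv2.imwrite('pics/z2.png',np.hstack([a,s]))
```

```text
(no output)
```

View pics/z2.png

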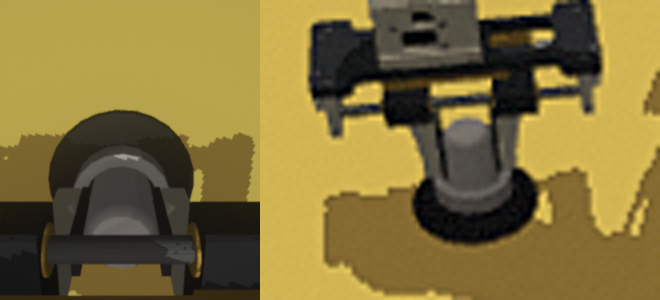

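Run:
```python
from h import *
s=r.get_state();print(s['gripper_width'],s['gripper_force'],s['tcp_pos'],s['contact_force'],r.tips_ahead)
c=cap('wrist');T=Ro.from_euler('xyz',s['eef_rot'],degrees=True).as_matrix()
for w in(.0173,.028):
  for z in(0,.019): print(w,z,(w2p(c,[s['tcp_pos']+T@[x,y,z] for y in(-w,w) for x in (-.0095,.0095)])-(200,60)).round().tolist())
X=lambda R,z:[[.458+R*np.cos(a),-.2235+R*np.sin(a),z] for a in np.linspace(0,6.28,60)]
im=cv2.cvtColor(c['img'],cv2.COLOR_RGB2BGR)
im=cv2.resize(im[60:360,200:460],None,fx=2,fy=2,interpolation=cv2.INTER_CUBIC)
for R,z,col in((.028,.03,(0,0,255)),(.0175,.066,(0,255,0)),(.046,.008,(255,0,0)),(.028,.014,(255,255,0))):
  for p in w2p(c,X(R,z)): cv2.circle(im,tuple(((p-(200,60))*2).astype(int).tolist()),1,col,-1)
im=np.clip(im.astype(float)*1.8,0,255).astype(np.uint8)
cv2.imwrite('pics/z3.png',im)
```

```text
0.03442246568989659 30.000183596011993 [ 0.45789522 -0.2232687   0.03193795] [-0.59567332  1.92289498  0.12290183] 0.019
0.0173 0 [[91.0, 214.0], [90.0, 183.0], [152.0, 214.0], [153.0, 183.0]]
0.0173 0.019 [[94.0, 198.0], [93.0, 169.0], [150.0, 198.0], [150.0, 169.0]]
0.028 0 [[72.0, 214.0], [70.0, 183.0], [172.0, 214.0], [173.0, 183.0]]
0.028 0.019 [[76.0, 198.0], [75.0, 169.0], [167.0, 198.0], [168.0, 169.0]]
```

View pics/z3.png

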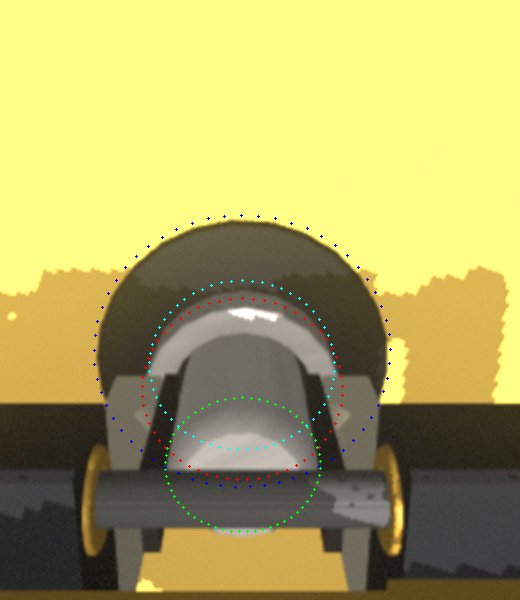

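Emit:
arm_command:
  travel:
    - [0, 0, 0]
    - [0, 0, 0]
    - [0, 0, 0.01]
    - [0, 0, 0.02]
    - [0, 0, 0.03]
    - [0, 0, 0.03]
  delta_rot:
    - [0, 0, 0]
    - [0, 0, 0]
    - [0, 0, 0]
    - [0, 0, 0]
    - [0, 0, 0]
    - [0, 0, 0]
  grip: 0
  newtons: 8

```text
time_s: 3.98
tcp_pos: [0.457, -0.2236, 0.0467]
eef_rot: [180.0, -0.1, -158.8]
contact_force: [-1.4, -3.7, -5.4]
gripper_width: 0.0344
gripper_force: 8.0
```

Run:
```python
from h import *
print(r.get_state())
c=cap('wrist');d=cap('scene')
a=cv2.cvtColor(c['img'],cv2.COLOR_RGB2BGR)[60:360,200:460]
s=d['img'][130:205,200:300];s=cv2.resize(cv2.cvtColor(s,cv2.COLOR_RGB2BGR),(400,300),interpolation=cv2.INTER_CUBIC)
cv2.imwrite('pics/z4.png',np.clip(1.6*np.hstack([a,s]),0,255))
```

```text
{'time_s': 3.975, 'joints': array([-3.91630822e+00,  1.61294612e+01, -3.27800518e+01,  8.17756722e-03,
       -4.11816839e+01, -6.49270594e+01]), 'qd': array([ 0.11790927, -0.08456972, -0.00085524,  0.14722555,  0.05193077,
        0.0085486 ]), 'joint_torque': array([ 1.72498036e+00, -4.59766817e+01,  2.25716418e+01,  4.83826652e+00,
        1.66559047e-01,  1.67577260e-02]), 'tcp_pos': array([ 0.45704295, -0.22357354,  0.04669377]), 'eef_rot': array([ 1.79966221e+02, -8.48812791e-02, -1.58837184e+02]), 'contact_force': array([-1.43217892, -3.73816152, -5.42272545]), 'moment': array([-1.1589345 ,  0.32661447, -0.01070871]), 'gripper_force': 7.998410270938621, 'gripper_width': 0.03438234736488071}[ WARN:0@1.405] global loadsave.cpp:1063 imwrite_ Unsupported depth image for selected encoder is fallbacked to CV_8U.
```

View pics/z4.png

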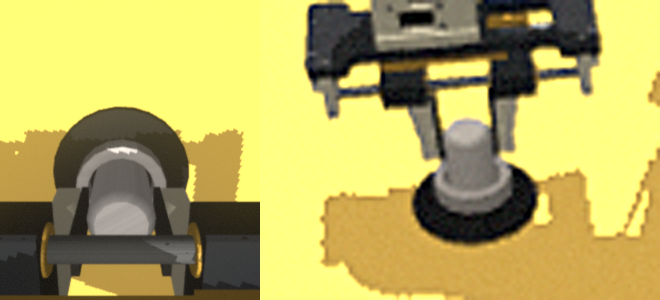

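The fingers are gripping the bare hub above the collar. The wrist projection agrees: the real fingertips sit at about tool z = 0, so the reported TCP is effectively at the tips. I'll open and go down lower in small steps while watching the force.

Emit:
arm_command:
  travel:
    - [0, 0, 0]
    - [0, 0, 0]
    - [0, 0, 0]
    - [0, 0, 0]
    - [0, 0, -0.02]
    - [0, 0, -0.04]
    - [0, 0, -0.05]
    - [0, 0, -0.05]
  delta_rot:
    - [0, 0, 0]
    - [0, 0, 0]
    - [0, 0, 0]
    - [0, 0, 0]
    - [0, 0, 0]
    - [0, 0, 0]
    - [0, 0, 0]
    - [0, 0, 0]
  grip: 1
  newtons: 25

```text
time_s: 5.08
tcp_pos: [0.4575, -0.2234, 0.0212]
eef_rot: [180.0, -0.1, -158.8]
contact_force: [0.2, 0.2, 0.5]
gripper_width: 0.0877
gripper_force: 0.0
```

Emit:
arm_command:
  travel:
    - [0, 0, -0.006]
    - [0, 0, -0.01]
    - [0, 0, -0.014]
    - [0, 0, -0.014]
  delta_rot:
    - [0, 0, 0]
    - [0, 0, 0]
    - [0, 0, 0]
    - [0, 0, 0]

```text
time_s: 5.58
tcp_pos: [0.4578, -0.2233, 0.0149]
eef_rot: [180.0, -0.0, -158.8]
contact_force: [-0.3, -0.8, 0.6]
gripper_width: 0.0877
gripper_force: 0.0
```

Emit:
arm_command:
  travel:
    - [0, 0, 0]
    - [0, 0, 0]
    - [0, 0, 0]
    - [0, 0, 0]
    - [0, 0, 0]
    - [0, 0, 0]
  delta_rot:
    - [0, 0, 0]
    - [0, 0, 0]
    - [0, 0, 0]
    - [0, 0, 0]
    - [0, 0, 0]
    - [0, 0, 0]
  grip: 0
  newtons: 25

```text
time_s: 6.32
tcp_pos: [0.458, -0.2233, 0.015]
eef_rot: [-180.0, 0.0, -158.8]
contact_force: [-0.3, -0.0, 0.0]
gripper_width: 0.0556
gripper_force: 25.0
```

Emit:
arm_command:
  travel:
    - [0, 0, 0.04]
    - [0, 0, 0.09]
    - [0, 0, 0.14]
    - [0, 0, 0.16]
    - [0, 0, 0.16]
    - [-0.01, 0.06, 0.16]
    - [-0.03, 0.16, 0.16]
    - [-0.045, 0.28, 0.16]
    - [-0.064, 0.38, 0.16]
    - [-0.064, 0.433, 0.16]
    - [-0.064, 0.433, 0.12]
    - [-0.064, 0.433, 0.06]
    - [-0.064, 0.433, 0.02]
    - [-0.064, 0.433, -0.01]
    - [-0.064, 0.433, -0.02]
    - [-0.064, 0.433, -0.02]
  delta_rot:
    - [0, 0, 0]
    - [0, 0, 0]
    - [0, 0, 0]
    - [0, 0, 0]
    - [0, 0, 0]
    - [0, 0, 0]
    - [0, 0, 0]
    - [0, 0, 0]
    - [0, 0, 0]
    - [0, 0, 0]
    - [0, 0, 0]
    - [0, 0, 0]
    - [0, 0, 0]
    - [0, 0, 0]
    - [0, 0, 0]
    - [0, 0, 0]

```text
time_s: 8.32
tcp_pos: [0.4253, -0.0071, 0.0044]
eef_rot: [-180.0, -0.1, -158.8]
contact_force: [-0.2, -0.4, -1.3]
gripper_width: 0.0556
gripper_force: 25.0
```

Emit:
arm_command:
  travel:
    - [0, 0, 0]
    - [0, 0, 0]
    - [0, 0, 0]
    - [0, 0, 0.06]
    - [0, 0, 0.14]
    - [0, 0, 0.22]
    - [0.03, 0.02, 0.24]
    - [0.1, 0.05, 0.24]
    - [0.2, 0.08, 0.24]
    - [0.3, 0.12, 0.24]
    - [0.4, 0.16, 0.24]
    - [0.46, 0.19, 0.24]
    - [0.486, 0.195, 0.24]
    - [0.486, 0.195, 0.24]
    - [0.486, 0.195, 0.24]
  delta_rot:
    - [0, 0, 0]
    - [0, 0, 0]
    - [0, 0, 0]
    - [0, 0, 0]
    - [0, 0, 0]
    - [0, 0, 0]
    - [0, 0, 0.1]
    - [0, 0, 0.2]
    - [0, 0, 0.3]
    - [0, 0, 0.4]
    - [0, 0, 0.5]
    - [0, 0, 0.6]
    - [0, 0, 0.7]
    - [0, 0, 0.764]
    - [0, 0, 0.764]
  grip: 1

```text
time_s: 10.2
tcp_pos: [0.6688, 0.0906, 0.1245]
eef_rot: [180.0, -0.0, -90.1]
contact_force: [-0.7, -0.4, -0.0]
gripper_width: 0.0877
gripper_force: 0.0
```

```bash
cat >> h.py <<'E'
def ring(X,R,n=90): a=np.linspace(0,2*np.pi,n); return np.c_[X[0]+R*np.cos(a),X[1]+R*np.sin(a),np.full(n,X[2])]
def overlay(c,circs,box,f,k=3,gain=1.3):
    u0,v0,u1,v1=box
    im=cv2.resize(cv2.cvtColor(c['img'],cv2.COLOR_RGB2BGR)[v0:v1,u0:u1],None,fx=k,fy=k,interpolation=cv2.INTER_CUBIC)
    im=np.clip(im*gain,0,255).astype(np.uint8)
    for X,R,col in circs:
        for p in w2p(c,ring(X,R)): cv2.circle(im,tuple(((p-(u0,v0)+.5)*k).astype(int).tolist()),1,col,-1)
    cv2.imwrite('pics/'+f,im)
E
python3 - <<'E'
from h import *
s=r.get_state();print(s['tcp_pos'],s['eef_rot'],s['joints'])
c=cap('wrist')
u=w2p(c,[[.669,.0905,.036]])[0].astype(int);print(u)
overlay(c,[((.669,.0905,.036),.028,(0,0,255)),((.669,.0905,.036),.02,(0,0,255))],(220,80,420,260),'w2.png')
t=cap('top');overlay(t,[((.425,-.007,.019),.028,(0,0,255)),((.458,-.2233,.07),.0175,(0,255,0))],(285,225,425,285),'t2.png',5)
E
```

```text
[0.6687936  0.09060159 0.12453537] [ 1.79959752e+02 -1.14123920e-02 -9.01018998e+01] [ 2.42216555e+01  2.46542227e+01 -6.57539171e+00 -7.22210270e-03
 -5.88117617e+01 -2.43198171e+01]
[322 208]
```

View pics/w2.png

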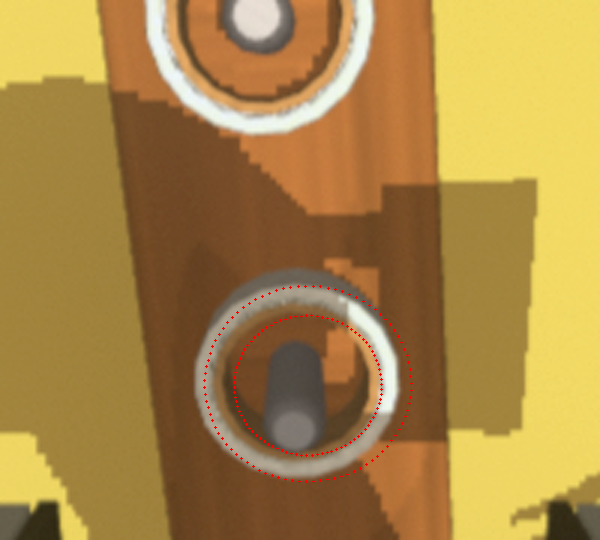

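The collar roll outline in the wrist view is centred at crop x 298, against the overlay's 308, so the roll lies about 2.7 mm further in +x and y agrees. Going down to grip.

Emit:
arm_command:
  travel:
    - [0.005, 0, -0.06]
    - [0.005, 0, -0.13]
    - [0.005, 0, -0.18]
    - [0.005, 0, -0.21]
    - [0.005, 0, -0.218]
    - [0.005, 0, -0.218]
  delta_rot:
    - [0, 0, 0]
    - [0, 0, 0]
    - [0, 0, 0]
    - [0, 0, 0]
    - [0, 0, 0]
    - [0, 0, 0]

```text
time_s: 11.05
tcp_pos: [0.6719, 0.0908, 0.0166]
eef_rot: [-180.0, 0.0, -90.1]
contact_force: [0.4, -0.3, 0.8]
gripper_width: 0.0877
gripper_force: 0.0
```

Emit:
arm_command:
  travel:
    - [0, 0, 0]
    - [0, 0, 0]
    - [0, 0, 0]
    - [0, 0, 0]
    - [0, 0, 0.03]
    - [0, 0, 0.08]
    - [0, 0, 0.13]
    - [0, 0, 0.16]
    - [0, 0, 0.16]
  delta_rot:
    - [0, 0, 0]
    - [0, 0, 0]
    - [0, 0, 0]
    - [0, 0, 0]
    - [0, 0, 0]
    - [0, 0, 0]
    - [0, 0, 0]
    - [0, 0, 0]
    - [0, 0, 0]
  grip: 0
  newtons: 25

```text
time_s: 12.18
tcp_pos: [0.6722, 0.0909, 0.0976]
eef_rot: [-179.9, 0.1, -90.0]
contact_force: [-0.1, 0.3, -1.3]
gripper_width: 0.0554
gripper_force: 25.0
```

Emit:
arm_command:
  travel:
    - [-0.02, -0.03, 0.02]
    - [-0.08, -0.12, 0.02]
    - [-0.15, -0.22, 0.02]
    - [-0.22, -0.32, 0.02]
    - [-0.29, -0.43, 0.02]
    - [-0.36, -0.53, 0.02]
    - [-0.41, -0.6, 0.02]
    - [-0.427, -0.628, 0.02]
    - [-0.427, -0.628, 0.02]
    - [-0.427, -0.628, 0.02]
  delta_rot:
    - [0, 0, 0]
    - [0, 0, 0]
    - [0, 0, 0]
    - [0, 0, 0]
    - [0, 0, 0]
    - [0, 0, 0]
    - [0, 0, 0]
    - [0, 0, 0]
    - [0, 0, 0]
    - [0, 0, 0]

```text
time_s: 13.42
tcp_pos: [0.4584, -0.2229, 0.1059]
eef_rot: [-180.0, 0.0, -90.0]
contact_force: [-0.4, -0.0, 1.0]
gripper_width: 0.0556
gripper_force: 25.0
```

Run:
```python
from h import *
s=r.get_state();p=s['tcp_pos'];print(p,s['eef_rot'],s['gripper_width'])
c=cap('wrist')
overlay(c,[((p[0],p[1],p[2]+.020),.028,(0,0,255)),((p[0],p[1],p[2]+.02),.02,(0,0,255)),((.458,-.2233,.07),.0155,(0,255,0)),((.458,-.2233,.008),.046,(255,0,0))],(220,110,420,290),'w3.png',3,1.6)
```

```text
[ 0.45837293 -0.22293775  0.10586516] [-1.79998239e+02  1.82732224e-03 -9.00356580e+01] 0.05561191363590756
```

View pics/w3.png

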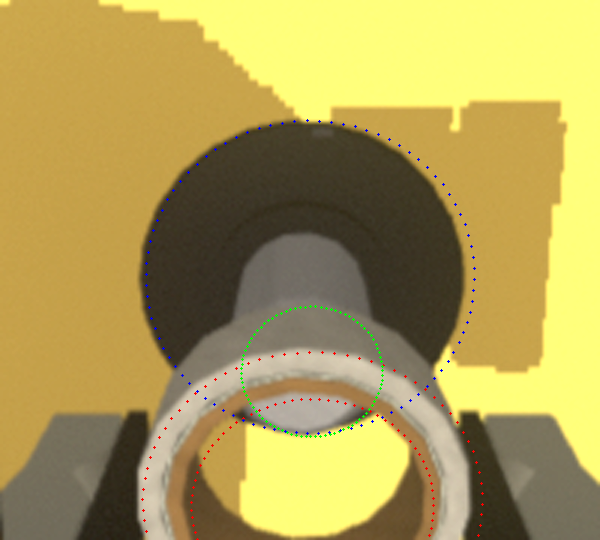

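The roll and hub align within about 0.6 mm in both directions once the common camera offset is removed. Going down.

Emit:
arm_command:
  travel:
    - [0, 0, -0.03]
    - [0, 0, -0.06]
    - [0, 0, -0.075]
    - [0, 0, -0.085]
    - [0, 0, -0.095]
    - [0, 0, -0.1]
  delta_rot:
    - [0, 0, 0]
    - [0, 0, 0]
    - [0, 0, 0]
    - [0, 0, 0]
    - [0, 0, 0]
    - [0, 0, 0]

```text
time_s: 14.22
tcp_pos: [0.458, -0.2234, 0.0558]
eef_rot: [-180.0, -0.0, -90.1]
contact_force: [-0.5, 0.3, -0.6]
gripper_width: 0.0555
gripper_force: 25.0
```

Emit:
arm_command:
  travel:
    - [0, 0, -0.03]
    - [0, 0, -0.06]
    - [0, 0, -0.075]
    - [0, 0, -0.075]
  delta_rot:
    - [0, 0, 0]
    - [0, 0, 0]
    - [0, 0, 0]
    - [0, 0, 0]

```text
time_s: 14.72
tcp_pos: [0.4573, -0.2233, 0.0175]
eef_rot: [179.9, 0.0, -90.1]
contact_force: [0.7, 0.5, -0.1]
gripper_width: 0.0555
gripper_force: 25.0
```

Emit:
arm_command:
  travel:
    - [0, 0, 0]
    - [0, 0, 0]
    - [0, 0, 0]
    - [0, 0, 0.05]
    - [0, 0, 0.12]
    - [0, 0, 0.19]
    - [0.02, 0.02, 0.21]
    - [0.08, 0.08, 0.21]
    - [0.16, 0.16, 0.21]
    - [0.24, 0.24, 0.21]
    - [0.33, 0.33, 0.21]
    - [0.41, 0.41, 0.21]
    - [0.442, 0.441, 0.21]
    - [0.442, 0.441, 0.21]
    - [0.442, 0.441, 0.21]
  delta_rot:
    - [0, 0, 0]
    - [0, 0, 0]
    - [0, 0, 0]
    - [0, 0, 0]
    - [0, 0, 0]
    - [0, 0, 0]
    - [0, 0, 0]
    - [0, 0, 0]
    - [0, 0, 0]
    - [0, 0, 0]
    - [0, 0, 0]
    - [0, 0, 0]
    - [0, 0, 0]
    - [0, 0, 0]
    - [0, 0, 0]
  grip: 1

```text
time_s: 16.6
tcp_pos: [0.6782, -0.0029, 0.1227]
eef_rot: [179.9, -0.0, -90.1]
contact_force: [-0.5, -0.1, 0.3]
gripper_width: 0.0877
gripper_force: 0.0
```

Run:
```python
from h import *
p=r.get_state()['tcp_pos'];print(p)
c=cap('wrist')
overlay(c,[((p[0],p[1],.036),.028,(0,0,255))],(220,110,420,270),'w4.png',2,1.3)
t=cap('top');overlay(t,[((.425,-.007,.019),.028,(0,0,255)),((.458,-.2233,.036),.028,(0,255,0))],(290,210,430,290),'t4.png',4)
a=cv2.imread('pics/w4.png');b=cv2.imread('pics/t4.png');m=np.zeros((320,960,3),np.uint8);m[:320,:400]=a;m[:320,400:960]=b
cv2.imwrite('pics/m4.png',cv2.resize(m,(798,266)))
```

```text
[ 0.67818809 -0.00292143  0.12274651]
```

View pics/m4.png

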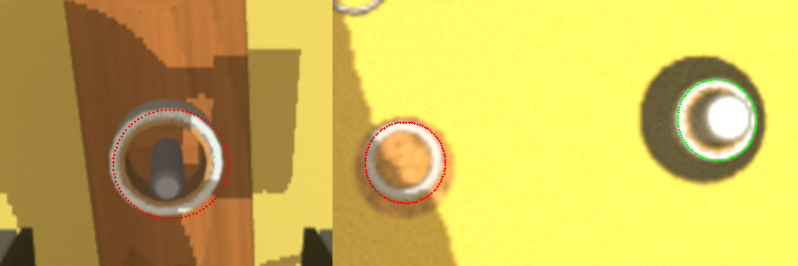

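The first roll is down on the hub and the collar is still on the mat. The second wide roll is centred under the tool, so I grip it next.

Emit:
arm_command:
  travel:
    - [0.002, 0, -0.06]
    - [0.002, 0, -0.13]
    - [0.002, 0, -0.18]
    - [0.002, 0, -0.207]
    - [0.002, 0, -0.215]
    - [0.002, 0, -0.215]
  delta_rot:
    - [0, 0, 0]
    - [0, 0, 0]
    - [0, 0, 0]
    - [0, 0, 0]
    - [0, 0, 0]
    - [0, 0, 0]

```text
time_s: 17.45
tcp_pos: [0.6804, -0.003, 0.0167]
eef_rot: [-179.9, 0.0, -90.1]
contact_force: [0.6, 0.5, 0.3]
gripper_width: 0.0877
gripper_force: 0.0
```

Emit:
arm_command:
  travel:
    - [0, 0, 0]
    - [0, 0, 0]
    - [0, 0, 0]
    - [0, 0, 0]
    - [0, 0, 0.03]
    - [0, 0, 0.08]
    - [0, 0, 0.13]
    - [0, 0, 0.18]
    - [0, 0, 0.18]
  delta_rot:
    - [0, 0, 0]
    - [0, 0, 0]
    - [0, 0, 0]
    - [0, 0, 0]
    - [0, 0, 0]
    - [0, 0, 0]
    - [0, 0, 0]
    - [0, 0, 0]
    - [0, 0, 0]
  grip: 0
  newtons: 25

```text
time_s: 18.58
tcp_pos: [0.6816, -0.0026, 0.1094]
eef_rot: [-179.7, 0.1, -90.0]
contact_force: [0.7, 0.4, -1.1]
gripper_width: 0.0551
gripper_force: 25.0
```

Emit:
arm_command:
  travel:
    - [-0.02, -0.02, 0.01]
    - [-0.08, -0.08, 0.01]
    - [-0.16, -0.16, 0.01]
    - [-0.25, -0.25, 0.01]
    - [-0.34, -0.34, 0.01]
    - [-0.41, -0.41, 0.01]
    - [-0.444, -0.441, 0.01]
    - [-0.444, -0.441, 0.0]
    - [-0.444, -0.441, 0.0]
    - [-0.444, -0.441, -0.03]
    - [-0.444, -0.441, -0.06]
    - [-0.444, -0.441, -0.075]
    - [-0.444, -0.441, -0.085]
    - [-0.444, -0.441, -0.095]
    - [-0.444, -0.441, -0.095]
  delta_rot:
    - [0, 0, 0]
    - [0, 0, 0]
    - [0, 0, 0]
    - [0, 0, 0]
    - [0, 0, 0]
    - [0, 0, 0]
    - [0, 0, 0]
    - [0, 0, 0]
    - [0, 0, 0]
    - [0, 0, 0]
    - [0, 0, 0]
    - [0, 0, 0]
    - [0, 0, 0]
    - [0, 0, 0]
    - [0, 0, 0]

```text
time_s: 20.45
tcp_pos: [0.4578, -0.2234, 0.0582]
eef_rot: [180.0, 0.0, -90.1]
contact_force: [0.0, -1.4, -0.5]
gripper_width: 0.0552
gripper_force: 25.0
```

Emit:
arm_command:
  travel:
    - [0, 0, -0.02]
    - [0, 0, -0.036]
    - [0, 0, -0.036]
  delta_rot:
    - [0, 0, 0]
    - [0, 0, 0]
    - [0, 0, 0]

```text
time_s: 20.82
tcp_pos: [0.4573, -0.2233, 0.0396]
eef_rot: [179.9, 0.0, -90.1]
contact_force: [-0.4, -0.7, -0.2]
gripper_width: 0.0548
gripper_force: 25.0
```

Emit:
arm_command:
  travel:
    - [0, 0, 0]
    - [0, 0, 0]
    - [0, 0, 0]
    - [0, 0, 0.05]
    - [0, 0, 0.11]
    - [0, 0, 0.16]
    - [0.03, 0.0, 0.17]
    - [0.1, 0.01, 0.17]
    - [0.2, 0.02, 0.17]
    - [0.3, 0.04, 0.17]
    - [0.4, 0.05, 0.17]
    - [0.46, 0.06, 0.17]
    - [0.472, 0.063, 0.17]
    - [0.472, 0.063, 0.17]
  delta_rot:
    - [0, 0, 0]
    - [0, 0, 0]
    - [0, 0, 0]
    - [0, 0, 0]
    - [0, 0, 0]
    - [0, 0, 0]
    - [0, 0, 0]
    - [0, 0, 0]
    - [0, 0, 0]
    - [0, 0, 0]
    - [0, 0, 0]
    - [0, 0, 0]
    - [0, 0, 0]
    - [0, 0, 0]
  grip: 1

```text
time_s: 22.58
tcp_pos: [0.6936, -0.1916, 0.124]
eef_rot: [179.9, 0.0, -90.0]
contact_force: [-1.2, -0.3, -0.2]
gripper_width: 0.0875
gripper_force: 0.0
```

Emit:
arm_command:
  travel:
    - [0, 0, -0.06]
    - [0, 0, -0.13]
    - [0, 0, -0.18]
    - [0, 0, -0.21]
    - [0, 0, -0.219]
    - [0, 0, -0.219]
  delta_rot:
    - [0, 0, 0]
    - [0, 0, 0]
    - [0, 0, 0]
    - [0, 0, 0]
    - [0, 0, 0]
    - [0, 0, 0]

```text
time_s: 23.32
tcp_pos: [0.6942, -0.192, 0.0167]
eef_rot: [-180.0, -0.0, -90.0]
contact_force: [-0.8, -0.2, 0.3]
gripper_width: 0.0877
gripper_force: 0.0
```

Emit:
arm_command:
  travel:
    - [0, 0, 0]
    - [0, 0, 0]
    - [0, 0, 0]
    - [0, 0, 0]
    - [0, 0, 0.03]
    - [0, 0, 0.08]
    - [0, 0, 0.13]
    - [0, 0, 0.18]
    - [0, 0, 0.18]
  delta_rot:
    - [0, 0, 0]
    - [0, 0, 0]
    - [0, 0, 0]
    - [0, 0, 0]
    - [0, 0, 0]
    - [0, 0, 0]
    - [0, 0, 0]
    - [0, 0, 0]
    - [0, 0, 0]
  grip: 0

```text
time_s: 24.45
tcp_pos: [0.6957, -0.1921, 0.1097]
eef_rot: [-179.7, -0.0, -90.0]
contact_force: [0.6, -0.6, -1.4]
gripper_width: 0.0556
gripper_force: 25.0
```

Emit:
arm_command:
  travel:
    - [-0.03, 0.05, 0.02]
    - [-0.09, 0.14, 0.02]
    - [-0.15, 0.25, 0.02]
    - [-0.21, 0.36, 0.02]
    - [-0.28, 0.47, 0.02]
    - [-0.35, 0.59, 0.02]
    - [-0.41, 0.7, 0.02]
    - [-0.45, 0.77, 0.02]
    - [-0.462, 0.784, 0.0]
    - [-0.462, 0.784, -0.05]
    - [-0.462, 0.784, -0.12]
    - [-0.462, 0.784, -0.17]
    - [-0.462, 0.784, -0.193]
    - [-0.462, 0.784, -0.193]
  delta_rot:
    - [0, 0, 0]
    - [0, 0, 0]
    - [0, 0, 0]
    - [0, 0, 0]
    - [0, 0, 0]
    - [0, 0, 0]
    - [0, 0, 0]
    - [0, 0, 0]
    - [0, 0, 0]
    - [0, 0, 0]
    - [0, 0, 0]
    - [0, 0, 0]
    - [0, 0, 0]
    - [0, 0, 0]

```text
time_s: 26.2
tcp_pos: [0.4627, 0.1994, 0.0088]
eef_rot: [179.9, -0.1, -90.1]
contact_force: [0.7, 0.4, -0.5]
gripper_width: 0.0562
gripper_force: 25.0
```

Emit:
arm_command:
  travel:
    - [0, 0, -0.003]
    - [0, 0, -0.003]
    - [0, 0, -0.003]
    - [0, 0, -0.003]
    - [0, 0, 0.06]
    - [0, 0, 0.14]
    - [0, 0, 0.21]
    - [0.03, 0, 0.23]
    - [0.1, -0.01, 0.23]
    - [0.2, -0.02, 0.23]
    - [0.3, -0.029, 0.23]
    - [0.38, -0.029, 0.23]
    - [0.402, -0.029, 0.23]
    - [0.402, -0.029, 0.23]
  delta_rot:
    - [0, 0, 0]
    - [0, 0, 0]
    - [0, 0, 0]
    - [0, 0, 0]
    - [0, 0, 0]
    - [0, 0, 0]
    - [0, 0, 0]
    - [0, 0, 0]
    - [0, 0, 0]
    - [0, 0, 0]
    - [0, 0, 0]
    - [0, 0, 0]
    - [0, 0, 0]
    - [0, 0, 0]
  grip: 0.82

```text
time_s: 27.95
tcp_pos: [0.6637, 0.1853, 0.1237]
eef_rot: [179.9, -0.0, -90.1]
contact_force: [-1.3, 0.4, -0.3]
gripper_width: 0.0714
gripper_force: 0.0
```

Emit:
arm_command:
  travel:
    - [0, 0, -0.06]
    - [0, 0, -0.13]
    - [0, 0, -0.18]
    - [0, 0, -0.21]
    - [0, 0, -0.216]
    - [0, 0, -0.216]
  delta_rot:
    - [0, 0, 0]
    - [0, 0, 0]
    - [0, 0, 0]
    - [0, 0, 0]
    - [0, 0, 0]
    - [0, 0, 0]
  grip: 1

```text
time_s: 28.7
tcp_pos: [0.6642, 0.186, 0.0174]
eef_rot: [-179.9, 0.0, -90.0]
contact_force: [0.4, 0.0, 0.3]
gripper_width: 0.0879
gripper_force: 0.0
```

Emit:
arm_command:
  travel:
    - [0, 0, 0]
    - [0, 0, 0]
    - [0, 0, 0]
    - [0, 0, 0]
    - [0, 0, 0.03]
    - [0, 0, 0.08]
    - [0, 0, 0.13]
    - [0, 0, 0.18]
    - [0, 0, 0.18]
  delta_rot:
    - [0, 0, 0]
    - [0, 0, 0]
    - [0, 0, 0]
    - [0, 0, 0]
    - [0, 0, 0]
    - [0, 0, 0]
    - [0, 0, 0]
    - [0, 0, 0]
    - [0, 0, 0]
  grip: 0

```text
time_s: 29.82
tcp_pos: [0.6655, 0.1863, 0.11]
eef_rot: [-179.7, 0.1, -90.0]
contact_force: [0.0, -0.3, -1.0]
gripper_width: 0.0558
gripper_force: 25.0
```

Emit:
arm_command:
  travel:
    - [-0.03, 0.01, 0.02]
    - [-0.1, 0.05, 0.02]
    - [-0.19, 0.1, 0.02]
    - [-0.28, 0.16, 0.02]
    - [-0.36, 0.2, 0.02]
    - [-0.402, 0.229, 0.02]
    - [-0.402, 0.229, 0.0]
    - [-0.402, 0.229, -0.05]
    - [-0.402, 0.229, -0.12]
    - [-0.402, 0.229, -0.17]
    - [-0.402, 0.229, -0.194]
    - [-0.402, 0.229, -0.195]
    - [-0.402, 0.229, -0.195]
  delta_rot:
    - [0, 0, 0]
    - [0, 0, 0]
    - [0, 0, 0]
    - [0, 0, 0]
    - [0, 0, 0]
    - [0, 0, 0]
    - [0, 0, 0]
    - [0, 0, 0]
    - [0, 0, 0]
    - [0, 0, 0]
    - [0, 0, 0]
    - [0, 0, 0]
    - [0, 0, 0]

```text
time_s: 31.45
tcp_pos: [0.4634, 0.3005, 0.0097]
eef_rot: [-180.0, 0.0, -90.1]
contact_force: [0.2, 0.6, -0.4]
gripper_width: 0.0561
gripper_force: 25.0
```

Emit:
arm_command:
  travel:
    - [0, 0, 0]
    - [0, 0, 0]
    - [0, 0, 0]
    - [0, 0, 0.06]
    - [0, 0, 0.14]
    - [0, 0, 0.22]
    - [0, 0, 0.24]
    - [0, 0, 0.24]
  delta_rot:
    - [0, 0, 0]
    - [0, 0, 0]
    - [0, 0, 0]
    - [0, 0, 0]
    - [0, 0, 0]
    - [0, 0, 0]
    - [0, 0, 0]
    - [0, 0, 0]
  grip: 0.82

```text
time_s: 32.45
tcp_pos: [0.463, 0.3004, 0.1295]
eef_rot: [-180.0, 0.1, -90.1]
contact_force: [-0.3, 0.1, -0.6]
gripper_width: 0.0718
gripper_force: 0.0
```

Run:
```python
from h import *
t=cap('top');overlay(t,[((.4255,-.007,.019),.028,(0,0,255)),((.458,-.2233,.058),.028,(0,255,0))],(140,120,430,290),'t5.png',2)
a=cv2.imread('pics/t5.png');t['img']=t['img'].copy()
overlay(t,[((.4255,-.007,.019),.028,(0,0,255)),((.458,-.2233,.058),.028,(0,255,0))],(290,220,430,280),'t6.png',4)
b=cv2.imread('pics/t6.png');b=np.hstack([b,np.zeros((240,20,3),np.uint8)]);cv2.imwrite('pics/m5.png',np.vstack([a,b]))
```

```text
(no output)
```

View pics/m5.png

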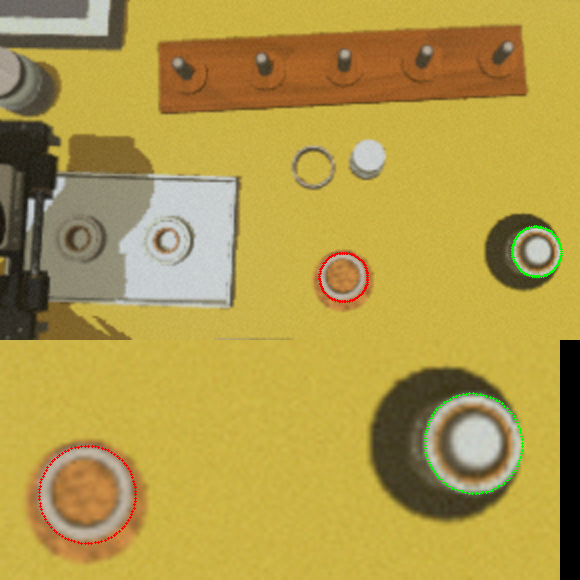

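The tray holds two flat rolls, the rack is empty, both wide rolls are on the hub and the collar is where I put it. Fetching the collar now.

Emit:
arm_command:
  travel:
    - [0, -0.06, 0]
    - [-0.02, -0.17, 0]
    - [-0.04, -0.28, 0]
    - [-0.05, -0.39, 0]
    - [-0.06, -0.5, 0]
    - [-0.074, -0.59, 0]
    - [-0.074, -0.614, 0]
    - [-0.074, -0.614, -0.05]
    - [-0.074, -0.614, -0.13]
    - [-0.074, -0.614, -0.2]
    - [-0.074, -0.614, -0.24]
    - [-0.074, -0.614, -0.247]
    - [-0.074, -0.614, -0.247]
  delta_rot:
    - [0, 0, 0]
    - [0, 0, 0]
    - [0, 0, 0]
    - [0, 0, 0]
    - [0, 0, 0]
    - [0, 0, 0]
    - [0, 0, 0]
    - [0, 0, 0]
    - [0, 0, 0]
    - [0, 0, 0]
    - [0, 0, 0]
    - [0, 0, 0]
    - [0, 0, 0]
  grip: 1

```text
time_s: 34.12
tcp_pos: [0.4258, -0.0069, 0.0054]
eef_rot: [180.0, -0.0, -90.0]
contact_force: [0.3, -0.6, -0.1]
gripper_width: 0.0879
gripper_force: 0.0
```

Emit:
arm_command:
  travel:
    - [0, 0, 0]
    - [0, 0, 0]
    - [0, 0, 0]
    - [0, 0, 0]
    - [0, 0, 0]
    - [0, 0, 0.04]
    - [0, 0, 0.1]
    - [0, 0, 0.16]
    - [0, 0, 0.2]
    - [0, 0, 0.2]
  delta_rot:
    - [0, 0, 0]
    - [0, 0, 0]
    - [0, 0, 0]
    - [0, 0, 0]
    - [0, 0, 0]
    - [0, 0, 0]
    - [0, 0, 0]
    - [0, 0, 0]
    - [0, 0, 0]
    - [0, 0, 0]
  grip: 0
  newtons: 25

```text
time_s: 35.38
tcp_pos: [0.4267, -0.0065, 0.1065]
eef_rot: [-179.8, 0.1, -90.0]
contact_force: [-0.6, -0.0, -2.0]
gripper_width: 0.055
gripper_force: 25.0
```

Emit:
arm_command:
  travel:
    - [0.005, -0.03, 0]
    - [0.02, -0.12, 0]
    - [0.03, -0.22, 0]
    - [0.05, -0.33, 0]
    - [0.06, -0.41, 0]
    - [0.064, -0.4326, 0]
    - [0.064, -0.4326, 0]
    - [0.064, -0.4326, -0.02]
    - [0.064, -0.4326, -0.03]
    - [0.064, -0.4326, -0.03]
  delta_rot:
    - [0, 0, 0]
    - [0, 0, 0]
    - [0, 0, 0]
    - [0, 0, 0]
    - [0, 0, 0]
    - [0, 0, 0]
    - [0, 0, 0]
    - [0, 0, 0]
    - [0, 0, 0]
    - [0, 0, 0]

```text
time_s: 36.62
tcp_pos: [0.4576, -0.2224, 0.0899]
eef_rot: [179.9, 0.0, -90.0]
contact_force: [0.5, -0.1, -2.0]
gripper_width: 0.0547
gripper_force: 25.0
```

Run:
```python
from h import *
s=r.get_state();p=s['tcp_pos'];print(p,s['gripper_width'])
c=cap('wrist')
overlay(c,[((p[0],p[1],p[2]+.014),.028,(0,0,255)),((.458,-.2233,.07),.0155,(0,255,0)),((.458,-.2233,.008),.046,(255,0,0))],(220,110,420,300),'w6.png',3,1.6)
```

```text
[ 0.45755718 -0.22240815  0.08989096] 0.054720349884017
```

View pics/w6.png

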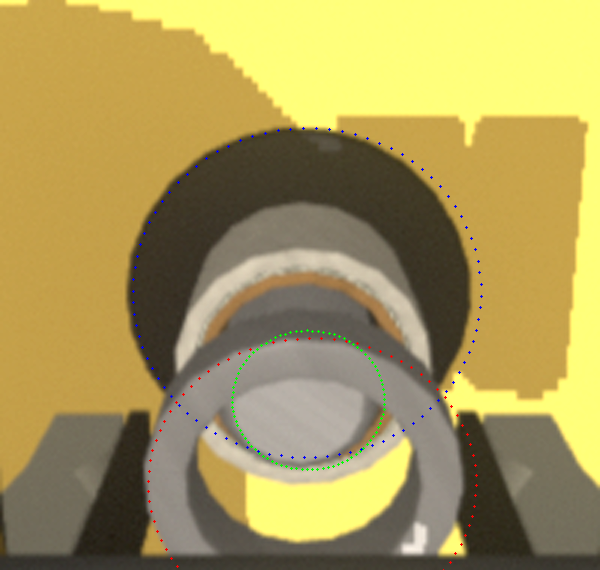

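The collar is centred over the hub tip (304 against about 305). Lowering.

Emit:
arm_command:
  travel:
    - [0, 0, -0.01]
    - [0, 0, -0.02]
    - [0, 0, -0.03]
    - [0, 0, -0.038]
    - [0, 0, -0.045]
    - [0, 0, -0.05]
    - [0, 0, -0.05]
  delta_rot:
    - [0, 0, 0]
    - [0, 0, 0]
    - [0, 0, 0]
    - [0, 0, 0]
    - [0, 0, 0]
    - [0, 0, 0]
    - [0, 0, 0]

```text
time_s: 37.55
tcp_pos: [0.4578, -0.2231, 0.0653]
eef_rot: [180.0, 0.0, -90.1]
contact_force: [0.4, 0.9, -0.9]
gripper_width: 0.0549
gripper_force: 25.0
```

Emit:
arm_command:
  travel:
    - [0, 0, -0.004]
    - [0, 0, -0.008]
    - [0, 0, -0.009]
    - [0, 0, -0.009]
  delta_rot:
    - [0, 0, 0]
    - [0, 0, 0]
    - [0, 0, 0]
    - [0, 0, 0]

```text
time_s: 38.05
tcp_pos: [0.4579, -0.2232, 0.0609]
eef_rot: [180.0, -0.0, -90.1]
contact_force: [0.2, 0.1, -1.0]
gripper_width: 0.0549
gripper_force: 25.0
```

Emit:
arm_command:
  travel:
    - [0, 0, -0.002]
    - [0, 0, -0.002]
  delta_rot:
    - [0, 0, 0]
    - [0, 0, 0]

```text
time_s: 38.3
tcp_pos: [0.4581, -0.2232, 0.0607]
eef_rot: [-180.0, -0.0, -90.0]
contact_force: [-2.2, 0.9, 7.2]
gripper_width: 0.0549
gripper_force: 25.0
```

Emit:
arm_command:
  travel:
    - [0, 0, 0]
    - [0, 0, 0]
    - [0, 0, 0]
    - [0, 0, 0]
    - [0, 0, 0.04]
    - [0, 0, 0.1]
    - [0, 0, 0.2]
    - [-0.02, 0.1, 0.25]
    - [-0.02, 0.2, 0.25]
    - [-0.02, 0.3, 0.25]
    - [-0.02, 0.3, 0.25]
    - [-0.02, 0.3, 0.25]
  delta_rot:
    - [0, 0, 0]
    - [0, 0, 0]
    - [0, 0, 0]
    - [0, 0, 0]
    - [0, 0, 0]
    - [0, 0, 0]
    - [0, 0, 0]
    - [0, 0, 0]
    - [0, 0, 0]
    - [0, 0, 0]
    - [0, 0, 0]
    - [0, 0, 0]
  grip: 1

```text
time_s: 39.8
tcp_pos: [0.4479, -0.073, 0.185]
eef_rot: [180.0, -0.0, -90.0]
contact_force: [0.2, -0.4, -0.0]
gripper_width: 0.0875
gripper_force: 0.0
```

Run:
```python
from h import *
t=cap('top');overlay(t,[((.458,-.2233,.074),.028,(0,255,0))],(365,210,445,285),'a.png',4)
s=cap('scene');overlay(s,[((.458,-.2233,.074),.028,(0,255,0)),((.458,-.2233,.058),.028,(0,0,255))],(210,130,290,205),'b.png',4)
cv2.imwrite('pics/m7.png',np.hstack([cv2.imread('pics/a.png'),cv2.imread('pics/b.png')]))
```

```text
(no output)
```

View pics/m7.png

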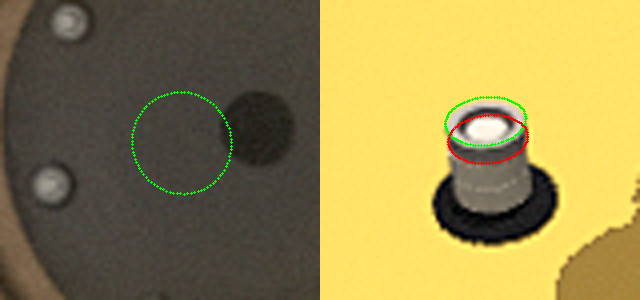

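The scene view shows the collar level on top of the two-roll stack with the hub tip inside it. The arm hides the hub from the top camera, but it is touching nothing. Handing in.

```bash
python3 -c "
from plant import close_job
print(close_job())"
```

```text
the job is handed in; nothing more can be done
None
```

The job is handed in: both wide rolls are on the hub with the collar resting on them, both narrow rolls lie flat in the tray, the rack is empty, and nothing else was moved; the grader gave no verdict.

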